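# Lay out the bench for a bead-making practical

## Task

Lay out the three honeycomb mats in the tray for the practical: stand the larger beaker in the middle of the end mat nearer the retort stand, the taller bottle in the middle of the mat at the other end, and the stoppered flask between them in the middle of the middle mat, then put the lid centred on top of the beaker. Keep everything upright, set each thing down without dropping it, and leave the short bottle and the small beaker where they are.

Things in the scene. Friction and masses are not known exactly. Their poses are not given: they have to be found in the camera images.
- beaker: The larger open beaker, plain steel: 54 mm outside diameter at the rim, tapering slightly to the foot, 70 mm high, wall 3 mm, about 0.12 kg. Loose on the bench, left or right of the tray. Origin at the centre of its underside, z up; round. 
- lid: The flat round beaker lid: steel disc 62 mm in diameter and 5 mm thick with an upright black knob in the middle, 16 mm in diameter, rising from 5 to 26 mm above the underside; about 0.06 kg. No lip: it rests on the beaker's rim. Lies flat on the bench, left or right of the tray, knob up. Origin at the centre of its underside, z up; round. 
- flask: Conical flask of amber glass with a black rubber stopper: foot 68 mm in diameter, tapering to a straight neck 30 mm in diameter that runs from 72 to 108 mm above the underside; stopper 25 mm in diameter, its top at 122 mm; about 0.16 kg. Take it by the neck. Loose on the bench, left or right of the tray. Origin at the centre of its underside, z up; round. 
- tall_bottle: The taller of two white plastic bottles with black caps: 52 mm in diameter up to 88 mm, cap 33 mm in diameter, 120 mm high in all, about 0.18 kg. Loose on the bench, left or right of the tray. Origin at the centre of its underside, z up; round. 
- short_bottle: The shorter of the two white bottles with black caps: same 52 mm diameter up to 43 mm, 75 mm high in all. Not needed. Loose on the bench, left or right of the tray. Origin at the centre of its underside, z up; round. 
- small_beaker: The smaller open steel beaker: 40 mm in diameter, 45 mm high. Not needed. Loose on the bench, left or right of the tray. Origin at the centre of its underside, z up; round. 
- mat_left: Black honeycomb mat, 80 x 80 x 6 mm, at the left (+y) end of the row of three alike. Fixed. Origin at the centre of its underside, 5 mm above the bench; its top face 11 mm above the bench. The mats are about 105 mm apart in a fixed cream tray, 200 x 340 mm outside, floor 5 mm thick, walls 25 mm high, turned by up to 15 degrees.
- mat_mid: Black honeycomb mat, 80 x 80 x 6 mm, the middle one of the row. Fixed. Origin at the centre of its underside, 5 mm above the bench; its top face 11 mm above the bench.
- mat_right: Black honeycomb mat, 80 x 80 x 6 mm, at the right (-y) end of the row. Fixed. Origin at the centre of its underside, 5 mm above the bench; its top face 11 mm above the bench.
- stand: Retort stand: dark blue triangular cast base about 130 mm on a side, upright aluminium rod 12 mm thick to 250 mm above the bench, with a clamp on it. Fixed, beyond the tray, on the left (+y) or the right (-y); a white socket box, 60 mm high, takes the other side. Origin at the foot of the rod, on the bench.

How it is judged:
At the end, for the whole second after the job is handed in: Beaker on the end mat on the stand's side, tall bottle on the other end mat, flask on the middle one, each within 13 mm of the mat centre; lid flat on the beaker rim within 10 mm of centre; all upright within 6 degrees, released, at rest; short bottle and small beaker within 15 mm of their start (((world y of stand above 0 m and horizontal distance between beaker and mat_left below 0.013 m and z of beaker in the frame of mat_left between 0.003 and 0.01 m and horizontal distance between tall_bottle and mat_right below 0.013 m and z of tall_bottle in the frame of mat_right between 0.003 and 0.01 m) or (world y of stand below 0 m and horizontal distance between beaker and mat_right below 0.013 m and z of beaker in the frame of mat_right between 0.003 and 0.01 m and horizontal distance between tall_bottle and mat_left below 0.013 m and z of tall_bottle in the frame of mat_left between 0.003 and 0.01 m)) and horizontal distance between flask and mat_mid below 0.013 m and z of flask in the frame of mat_mid between 0.003 and 0.01 m and horizontal distance between lid and beaker below 0.01 m and z of lid in the frame of beaker between 0.067 and 0.074 m and angle between each of beaker, lid, flask, tall_bottle's own z axis and vertical below 0.1 rad and linear speed of each of beaker, lid, flask, tall_bottle below 0.02 m/s and angular speed of each of beaker, lid, flask, tall_bottle below 0.2 rad/s and distance of each of short_bottle, small_beaker from where it was at the start of the episode below 0.015 m); the robot touches nothing.
It fails at once if the short bottle or the small beaker is moved more than 15 mm (distance of any of short_bottle, small_beaker from where it was at the start of the episode above 0.015 m).
It fails at once if the beaker, the flask or the tall bottle is tipped over (more than 40 degrees) (angle between any of beaker, flask, tall_bottle's own z axis and vertical above 0.7 rad).
It fails at once if the beaker, the lid, the flask or the tall bottle is dropped (falls out of the fingers at over 0.6 m/s, about 18 mm) ((linear speed of beaker above 0.6 m/s and contact force between beaker and the fingers below 0.05 N) or (linear speed of lid above 0.6 m/s and contact force between lid and the fingers below 0.05 N) or (linear speed of flask above 0.6 m/s and contact force between flask and the fingers below 0.05 N) or (linear speed of tall_bottle above 0.6 m/s and contact force between tall_bottle and the fingers below 0.05 N)).
It also fails if it takes over 112 s, if anything falls off the work surface, if the arm or the gripper's body presses on something with over 40 N, if the wrist force passes 120 N, or if a joint passes its speed limit or range.

## Robot

A 6-joint arm with a two-finger parallel gripper is mounted at the origin on the work surface. World frame = base frame: x ahead of the robot, y to its left, z up, the work surface at z = 0. Lengths are in m, angles in rad, forces in N, time in s.
With the tool pointing down it reaches from about 0.375 to 0.975 m from the base axis. Payload 3.8 kg.
Tool frame: the origin (TCP) lies on the mounting face of the last link; the fingertips stand 173 mm ahead of it and the grasp point (between the pads) lies 155 mm ahead of it (bot.hold_point_z is the distance from the TCP to the grasp point, in m); z points along the fingers, y is the line along which they close (so a half turn about z gives the same grasp; the last joint's range is limited). The gripper opens to 85 mm and grips with 20 to 120 N. Pads are 22 mm wide; open, the fingers measure 114 mm over their backs; the gripper's body (76 mm by 85 mm) begins 54 mm behind the grasp point. The pads swing forward as they close: fully open they stand 13 mm farther back than shut.
Start: joints at [-1.375, 0.264, 1.604, -0, 1.274, -0.037], TCP at [0.156, -0.657, 0.405] pointing down, gripper open.
Joint ranges: [-2.63, 2.63], [-0.94, 2.18], [0.31, 2.57], [-1.31, 4.45], [0, 2.66], [-2.55, 2.55]. Speed limits (rad/s): [2.57, 2.57, 3.14, 3.14, 3.14, 3.14].

## Interface

Orientations are given as a rotation vector (axis times angle).
In Python, from workcell import bot, optics gives the robot as it stands.
- The arm moves only by the shell command python3 -m jog 'ROWS' [OPENING] [FORCE]. ROWS is JSON, a list of rows, each an object of numbers: "dx", "dy", "dz": the shift along the tool's x, y, z in mm; "ax", "ay", "az": the turn, a rotation vector about the tool's x, y, z in degrees. A call has 1 to 20 rows; each row shifts and turns the commanded pose from where the row before left it, along the tool's axes as they then stand; what a row does not reach is not made up. A row lasts 1/12 s, in which the tool goes at most 41.7 mm and 7.16 degrees, less where a joint would pass 70% of its speed; a pose out of reach is approached as far as the arm can. A call with a gripper value outside its range is refused whole. OPENING is the opening, from 0 (shut) to 1 (fully open), set as the call begins (- or left out, the last holds). The fingers move at their own pace and stop on an object; FORCE is the grip in N (left out, the last holds). Time passes only in rows, so rows that do not move let the fingers close. It gives the time, the measured TCP pose, the force, the opening and the grip force at its end, in the units of the state.
- bot.read_state(): the state, without advancing time (a new reading comes with each control period).
- optics.read_camera(name): name is "scene" or "top" or "wrist"; returns a dict with "img" (400x640x3 uint8, red, green, blue), "vertical_fov" (degrees; the focal length in pixels is half the picture's height over the tangent of half this angle, whatever the lens; pixels are square), "cx", "cy" (the principal point, pixels), "R" (3x3) and "t" (3): a world point X has camera coordinates R X + t; the wrist camera has in their place "tool_from_camera" (4x4, takes a point from camera to tool coordinates, whose origin is the TCP and whose axes are the flange's). Camera axes: x right, y down, z forward; pixel columns grow to the right and rows downward; lengths in m; the calibration is good to about 2 mm. A picture is of the moment at which its call begins: read the wrist's pose just before it. There is no depth.
- bot.finish_job(): hands the job in; it is judged then, once.
The state is a dict: "time": time; "q": joint angles; "joint_vel": joint speeds; "joint_torque": joint torques, N m; "tool_pos": TCP position; "tcp_rot": TCP orientation; "wrist_force": force on the tool from outside, world axes, zero at the start; "torque": the same for the moment, N m; "width": opening from 0.0 (shut) to 1.0 (fully open); "grip_force": force on a finger pad.
Only numpy, scipy, OpenCV 4.12 (cv2) and the standard library are available. Lean on these libraries where they do the work, as an engineer would, in place of code of your own. Each camera call takes 0.05 s, during which the arm holds its last target. There are 200 camera calls.

## Working session

There is one attempt and no reset: what is moved stays moved. The work goes in short steps, Python scripts to look and compute and a shell command to move; the robot and the scene stay as the last step left them, time stands still between calls to the robot, and variables do not carry over. Pictures are saved under pics/ and viewed, at most 14 in all, crops included, and the job is handed in when it is done.

```bash
mkdir -p pics; ls
cat > h.py <<'E'
import numpy as np, cv2
from scipy.spatial.transform import Rotation as Ro
from workcell import bot, optics
def cam(n):
    s=bot.read_state(); c=optics.read_camera(n); im=c["img"]; f=im.shape[0]/2/np.tan(np.radians(c["vertical_fov"])/2)
    K=np.array([[f,0,c["cx"]],[0,f,c["cy"]],[0,0,1]])
    if "R" in c: R,t=np.array(c["R"]),np.array(c["t"])
    else:
        T=np.eye(4);T[:3,:3]=Ro.from_rotvec(s["tcp_rot"]).as_matrix();T[:3,3]=s["tool_pos"]
        M=np.linalg.inv(T@np.array(c["tool_from_camera"])); R,t=M[:3,:3],M[:3,3]
    return dict(K=K,R=R,t=t,im=im)
def onz(c,u,v,z):
    d=c["R"].T@np.linalg.inv(c["K"])@[u,v,1]; o=-c["R"].T@c["t"]
    return o+d*(z-o[2])/d[2]
def proj(c,X):
    p=c["K"]@(c["R"]@np.array(X,float)+c["t"]); return p[:2]/p[2]
def tri(obs):
    A=[];b=[]
    for c,u,v in obs:
        d=c["R"].T@np.linalg.inv(c["K"])@[u,v,1]; d/=np.linalg.norm(d); P=np.eye(3)-np.outer(d,d)
        A.append(P); b.append(P@(-c["R"].T@c["t"]))
    A=np.vstack(A);b=np.hstack(b);x=np.linalg.lstsq(A,b,rcond=None)[0]
    return x,np.linalg.norm(A@x-b)
def save(c,n): cv2.imwrite("pics/"+n,cv2.cvtColor(c["im"],cv2.COLOR_RGB2BGR))
E
python3 - <<'E'
from h import *
import pickle
s=bot.read_state();print(s)
D={}
for n in ("scene","top","wrist"):
    c=cam(n);save(c,n+"0.png");D[n]=c;print(n,c["K"][0,0],-c["R"].T@c["t"],c["R"][2])
pickle.dump(D,open("d0.pkl","wb"))
E
```

```text
pics
{'time': 0.0, 'q': array([-1.37484803e+00,  2.64814945e-01,  1.60538394e+00, -7.96879638e-07,
        1.27370252e+00, -3.69318110e-02]), 'joint_vel': array([ 5.17300219e-05,  2.57569615e-04, -8.66355079e-04, -1.52325275e-03,
        2.03944832e-04,  1.05987755e-03]), 'joint_torque': array([ 2.15924527e-03, -5.15109408e+01, -3.67311680e+01,  3.14276267e-04,
        1.28165595e-02, -3.93002750e-06]), 'tool_pos': array([ 0.15568835, -0.65645234,  0.40331457]), 'tcp_rot': array([-3.11803353e+00, -3.64714149e-01,  2.89020236e-04]), 'wrist_force': array([1.01567233, 0.34156818, 0.19124454]), 'torque': array([0.0052505 , 0.04977968, 0.0139381 ]), 'grip_force': 0.0, 'width': 1.0009838031625182}
scene 519.8454734899799 [ 1.07446238 -0.93692131  1.16180603] [-0.32733585  0.59579114 -0.73340586]
top 368.5703165297806 [0.41233138 0.0139052  0.99438903] [ 0.1849218  -0.01683762 -0.98260899]
wrist 281.3831551774335 [ 0.2199767  -0.64063042  0.37259034] [-0.25504539 -0.05991905 -0.96507075]
```

View pics/top0.png

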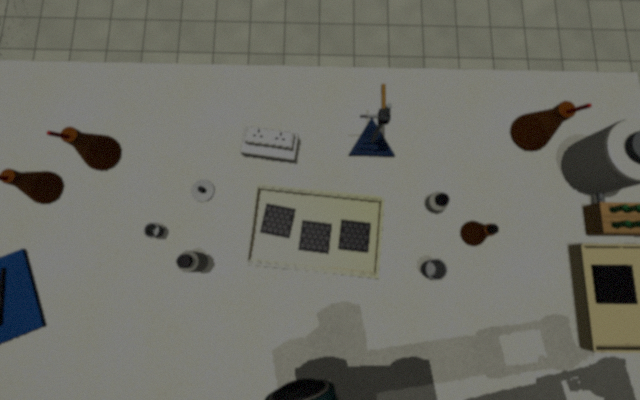

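View pics/scene0.png

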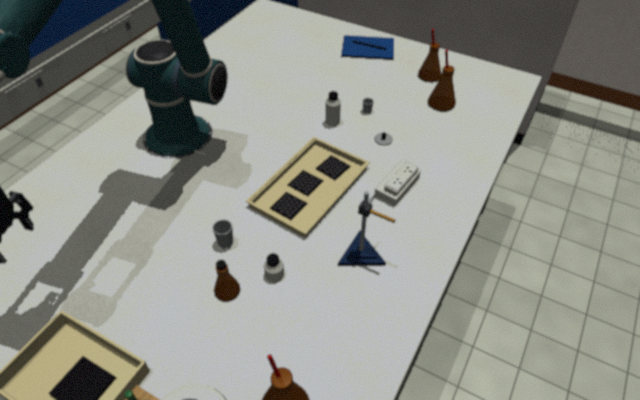

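Top view: stand is on the right (−y). Beaker (432,268), flask (475,233), short bottle (437,202); on the left lid (203,190), tall bottle (190,261), small beaker (156,231). The mats are at about (278,220), (316,237), (355,236).

Run:
```python
from h import *
import pickle
D=pickle.load(open("d0.pkl","rb"));t,s=D["top"],D["scene"]
print(optics.read_camera("top").keys())
ob={"flaskstop":((492,229),(221,265)),"shortcap":((443,199),(273,260)),"tallcap":((183,261),(333,96)),"lidknob":((202,190),(383,135)),"beakrim":((434,267),(223,228)),"smallrim":((153,229),(368,101)),
"matL":((278,220),(334,168)),"matM":((316,237),(305,183)),"matR":((355,236),(290,206))}
for k,(a,b) in ob.items(): print(k,*[np.round(x,3) for x in tri([(t,*a),(s,*b)])])
cr=t["im"][170:300,135:505]
cv2.imwrite("pics/topcrop.png",cv2.cvtColor(np.clip(cv2.resize(cr,None,fx=2.1,fy=2.1,interpolation=cv2.INTER_CUBIC)*1.3,0,255).astype("uint8"),cv2.COLOR_RGB2BGR))
```

```text
dict_keys(['img', 'vertical_fov', 'cx', 'cy', 'R', 't'])
flaskstop [ 0.509 -0.418  0.116] 0.001
shortcap [ 0.59  -0.319  0.071] 0.001
tallcap [0.425 0.317 0.11 ] 0.002
lidknob [0.616 0.312 0.022] 0.001
beakrim [ 0.416 -0.291  0.065] 0.004
smallrim [0.507 0.421 0.049] 0.001
matL [0.54  0.108 0.007] 0.001
matM [0.494 0.005 0.01 ] 0.001
matR [ 0.5   -0.098  0.009] 0.004
```

View pics/topcrop.png

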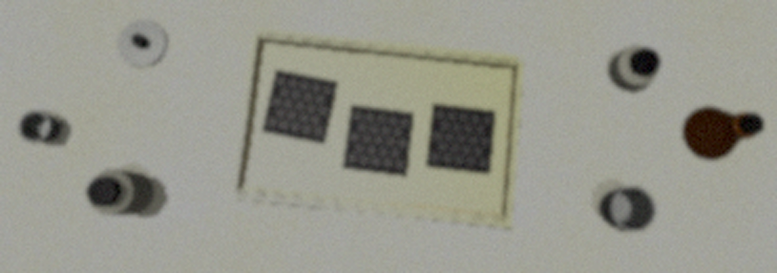

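View pics/wrist0.png

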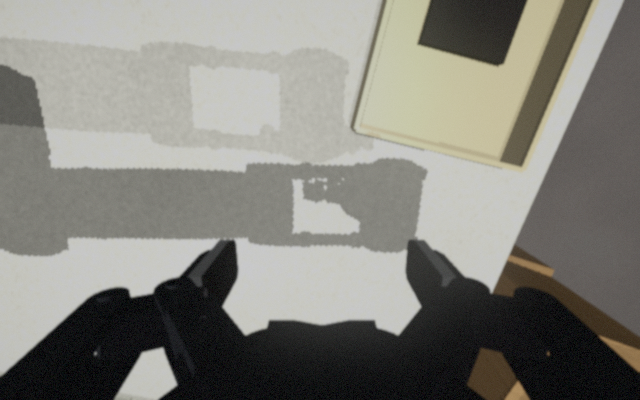

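The two-view heights are near the stated ones (flask 0.116, cap 0.110, knob 0.022, rim 0.065, mats 0.007–0.010). Next I square the tool to the world axes and refine with the wrist camera on the right side.

```bash
python3 -m jog '[{"az":6.7},{"az":6.65},{"dx":29,"dy":-26},{"dx":29,"dy":-26},{"dx":29,"dy":-26},{"dx":29,"dy":-26},{"dx":29,"dy":-26},{"dx":29,"dy":-26},{"dx":29,"dy":-26},{"dx":29,"dy":-26},{"dx":29,"dy":-26},{"dx":29,"dy":-26},{},{},{}]' 1
python3 - <<'E'
from h import *
import pickle
c=cam("wrist");save(c,"w1.png");pickle.dump(c,open("w1.pkl","wb"))
s=bot.read_state();print(s["time"],s["tool_pos"],Ro.from_rotvec(s["tcp_rot"]).as_matrix().round(4))
for n,p in dict(flask=(.509,-.418,.12),beaker=(.416,-.291,.07),short=(.59,-.319,.07)).items():print(n,proj(c,p))
E
```

```text
0.25 [ 0.15568089 -0.65664974  0.40401292] [[ 9.730e-01  2.307e-01 -2.000e-04]
 [ 2.307e-01 -9.730e-01  1.100e-03]
 [ 0.000e+00 -1.100e-03 -1.000e+00]]
flask [  52.53257179 -497.36029794]
beaker [ -53.81122477 -237.23125594]
short [ -37.20811442 -588.54565189]invalid input
```

View pics/w1.png

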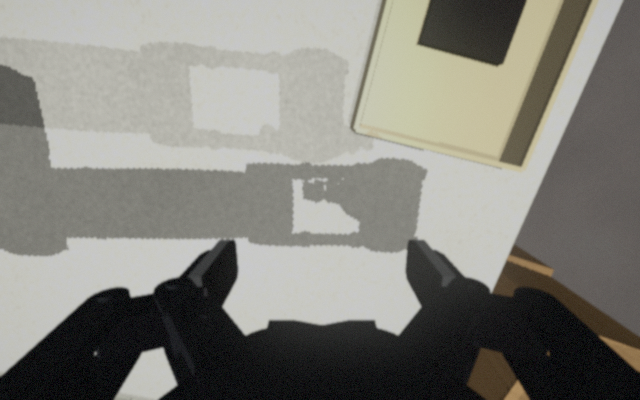

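The move was refused, so this picture shows the same view as at the start. Empty rows are the likely cause; I'll use explicit zeros.

```bash
python3 -m jog '[{"az":6.7},{"az":6.65},{"dx":29,"dy":-26},{"dx":29,"dy":-26},{"dx":29,"dy":-26},{"dx":29,"dy":-26},{"dx":29,"dy":-26},{"dx":29,"dy":-26},{"dx":29,"dy":-26},{"dx":29,"dy":-26},{"dx":29,"dy":-26},{"dx":29,"dy":-26},{"dx":0},{"dx":0},{"dx":0}]' 1
python3 - <<'E'
from h import *
import pickle
c=cam("wrist");save(c,"w2.png");pickle.dump(c,open("w2.pkl","wb"))
s=bot.read_state();print(s["time"],s["tool_pos"],Ro.from_rotvec(s["tcp_rot"]).as_matrix().round(4))
for n,p in dict(flask=(.509,-.418,.12),beaker=(.416,-.291,.07),short=(.59,-.319,.07)).items():print(n,proj(c,p))
E
```

```text
0.3 [ 0.15569917 -0.65668381  0.40418518] [[ 9.730e-01  2.307e-01 -1.000e-04]
 [ 2.307e-01 -9.730e-01  8.000e-04]
 [ 0.000e+00 -8.000e-04 -1.000e+00]]
flask [  52.44704508 -496.83290892]
beaker [ -53.9248039 -237.117918 ]
short [ -37.31605624 -588.15286391]invalid input
```

```bash
python3 -m jog '[{"dx":0,"dy":0,"dz":0,"ax":0,"ay":0,"az":6.7},{"dx":0,"dy":0,"dz":0,"ax":0,"ay":0,"az":6.65}]'; echo; python3 -m jog '[{"az":0.1}]'; python3 -m jog --help
```

```text
time: 0.47
tool_pos: [0.1557, -0.6567, 0.4045]
tcp_rot: [-3.141, 0.009, 0.0]
wrist_force: [0.4, -0.0, -0.1]
width: 1.002
grip_force: 0.0
invalid input
invalid input: not JSON, or not a number
```

All six keys are needed.

```bash
python3 -m jog '[{"dx":29,"dy":-26,"dz":0,"ax":0,"ay":0,"az":-0.2},{"dx":29,"dy":-26,"dz":0,"ax":0,"ay":0,"az":0},{"dx":29,"dy":-26,"dz":0,"ax":0,"ay":0,"az":0},{"dx":29,"dy":-26,"dz":0,"ax":0,"ay":0,"az":0},{"dx":29,"dy":-26,"dz":0,"ax":0,"ay":0,"az":0},{"dx":29,"dy":-26,"dz":0,"ax":0,"ay":0,"az":0},{"dx":29,"dy":-26,"dz":0,"ax":0,"ay":0,"az":0},{"dx":29,"dy":-26,"dz":0,"ax":0,"ay":0,"az":0},{"dx":29,"dy":-26,"dz":0,"ax":0,"ay":0,"az":0},{"dx":29,"dy":-26,"dz":0,"ax":0,"ay":0,"az":0},{"dx":0,"dy":0,"dz":0,"ax":0,"ay":0,"az":0},{"dx":0,"dy":0,"dz":0,"ax":0,"ay":0,"az":0},{"dx":0,"dy":0,"dz":0,"ax":0,"ay":0,"az":0}]' 1
python3 - <<'E'
from h import *
import pickle
c=cam("wrist");save(c,"w2.png");pickle.dump(c,open("w2.pkl","wb"))
s=bot.read_state();print(s["time"],s["tool_pos"],Ro.from_rotvec(s["tcp_rot"]).as_matrix().round(4))
for n,p in dict(flask=(.509,-.418,.12),beaker=(.416,-.291,.07),short=(.59,-.319,.07)).items():print(n,proj(c,p))
E
```

```text
time: 1.55
tool_pos: [0.445, -0.3959, 0.4046]
tcp_rot: [3.141, 0.007, -0.001]
wrist_force: [-0.4, 0.2, -0.5]
width: 0.999
grip_force: 0.0
1.6 [ 0.44444456 -0.39641766  0.40461177] [[ 1.e+00  3.e-03 -5.e-04]
 [ 3.e-03 -1.e+00 -3.e-04]
 [-5.e-04  3.e-04 -1.e+00]]
flask [347.14548808 122.99599998]
beaker [228.33735191 207.22667287]
short [242.55322001  35.46453694]
```

View pics/w2.png

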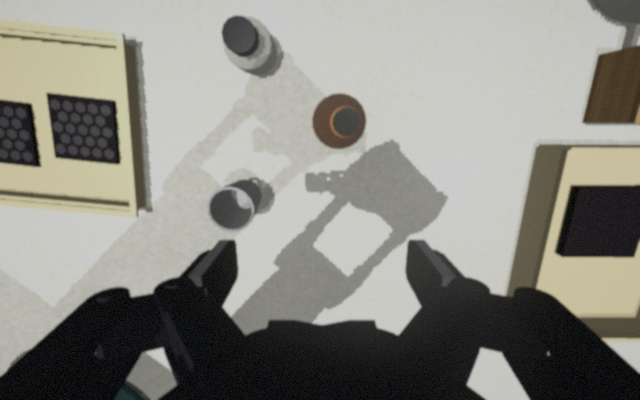

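Wrist view: stopper (347,122) as predicted, beaker rim centre (233,208), short-bottle cap (240,36), right mat (85,130).

Run:
```python
from h import *
import pickle
c=pickle.load(open("w2.pkl","rb"));D=pickle.load(open("d0.pkl","rb"))
print("beaker",onz(c,233,208,.07),"flask",onz(c,347,122,.122),"matR",onz(c,84.5,129,.011))
print(tri([(c,233,208),(D["top"],434,268),(D["scene"],223,228)]),tri([(c,347,122),(D["top"],492,229),(D["scene"],221,265)]),tri([(c,84.5,129),(D["top"],355,236),(D["scene"],290,206)]))
for n in("top","scene"):print(n,proj(D[n],[.415,-.295,.07]),proj(D[n],[.51,-.419,.122]))
```

```text
beaker [ 0.41510643 -0.29618988  0.07      ] flask [ 0.50984837 -0.41766923  0.122     ] matR [ 0.4993224  -0.09929845  0.011     ]
(array([ 0.41368705, -0.29204906,  0.06298664]), np.float64(0.0035620548548964967)) (array([ 0.50926671, -0.41824313,  0.11634281]), np.float64(0.0009048434136761805)) (array([ 0.49996576, -0.09775159,  0.00879011]), np.float64(0.0040248084271105366))
top [436.80824716 268.30426805] [493.55480869 228.44403883]
scene [222.71640817 227.68910673] [220.9984267  264.02496624]
```

```bash
python3 -m jog '[{"dx":-10,"dy":-34,"dz":20,"ax":0,"ay":0,"az":0},{"dx":-10,"dy":-34,"dz":20,"ax":0,"ay":0,"az":0},{"dx":-9,"dy":-33,"dz":20,"ax":0,"ay":0,"az":0},{"dx":0,"dy":0,"dz":35,"ax":0,"ay":0,"az":0},{"dx":0,"dy":0,"dz":35,"ax":0,"ay":0,"az":0},{"dx":0,"dy":0,"dz":35,"ax":0,"ay":0,"az":0},{"dx":0,"dy":0,"dz":25,"ax":0,"ay":0,"az":0},{"dx":0,"dy":0,"dz":15,"ax":0,"ay":0,"az":0},{"dx":0,"dy":0,"dz":0,"ax":0,"ay":0,"az":0},{"dx":0,"dy":0,"dz":0,"ax":0,"ay":0,"az":0},{"dx":0,"dy":0,"dz":0,"ax":0,"ay":0,"az":0}]' 1
python3 - <<'E'
from h import *
c=cam("wrist");save(c,"w3.png");print(proj(c,[.415,-.295,.07]))
E
```

```text
time: 2.52
tool_pos: [0.4157, -0.2964, 0.2009]
tcp_rot: [3.14, 0.003, 0.002]
wrist_force: [0.0, -0.8, 0.1]
width: 1.002
grip_force: 0.0
[318.52718694 291.93299211]
```

View pics/w3.png

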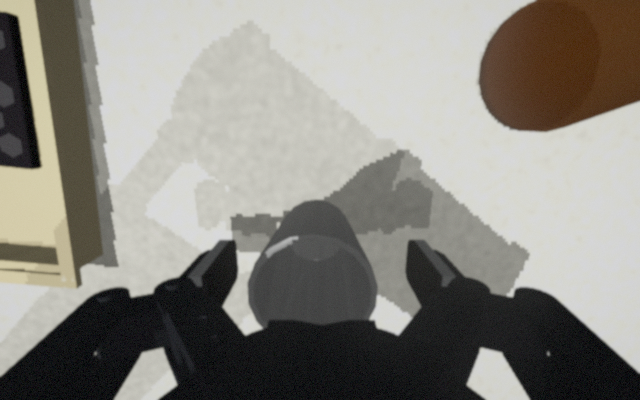

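Beaker sits between the fingers, rim centre about (313,295), within 2 mm of predicted. Grip and lift.

```bash
python3 -m jog '[{"dx":0,"dy":0,"dz":0,"ax":0,"ay":0,"az":0},{"dx":0,"dy":0,"dz":0,"ax":0,"ay":0,"az":0},{"dx":0,"dy":0,"dz":0,"ax":0,"ay":0,"az":0},{"dx":0,"dy":0,"dz":0,"ax":0,"ay":0,"az":0},{"dx":0,"dy":0,"dz":0,"ax":0,"ay":0,"az":0},{"dx":0,"dy":0,"dz":0,"ax":0,"ay":0,"az":0},{"dx":0,"dy":0,"dz":0,"ax":0,"ay":0,"az":0},{"dx":0,"dy":0,"dz":0,"ax":0,"ay":0,"az":0}]' 0 40
python3 -m jog '[{"dx":0,"dy":0,"dz":-15,"ax":0,"ay":0,"az":0},{"dx":0,"dy":0,"dz":-30,"ax":0,"ay":0,"az":0},{"dx":0,"dy":0,"dz":-30,"ax":0,"ay":0,"az":0},{"dx":0,"dy":0,"dz":-15,"ax":0,"ay":0,"az":0},{"dx":0,"dy":0,"dz":0,"ax":0,"ay":0,"az":0}]'
```

```text
time: 3.23
tool_pos: [0.4164, -0.2953, 0.2012]
tcp_rot: [3.14, 0.006, 0.003]
wrist_force: [0.2, 1.7, 5.7]
width: 0.603
grip_force: 40.3
time: 3.65
tool_pos: [0.4173, -0.2961, 0.2944]
tcp_rot: [3.136, 0.006, 0.011]
wrist_force: [0.3, -1.1, -0.6]
width: 0.603
grip_force: 41.8
```

```bash
python3 -m jog '[{"dx":0,"dy":-30,"dz":-10,"ax":0,"ay":0,"az":0},{"dx":0,"dy":-40,"dz":-10,"ax":0,"ay":0,"az":0},{"dx":0,"dy":-40,"dz":-10,"ax":0,"ay":0,"az":0},{"dx":0,"dy":-40,"dz":-10,"ax":0,"ay":0,"az":0},{"dx":0,"dy":-40,"dz":-10,"ax":0,"ay":0,"az":0},{"dx":0,"dy":-30,"dz":0,"ax":0,"ay":0,"az":0},{"dx":0,"dy":0,"dz":0,"ax":0,"ay":0,"az":0},{"dx":0,"dy":0,"dz":0,"ax":0,"ay":0,"az":0},{"dx":0,"dy":0,"dz":0,"ax":0,"ay":0,"az":0}]'
python3 - <<'E'
from h import *
import pickle
c=cam("wrist");save(c,"w4.png");pickle.dump(c,open("w4.pkl","wb"))
for p in ([.54,.108,.011],[.494,.005,.011],[.5,-.098,.011]):print(proj(c,p))
E
```

```text
time: 4.4
tool_pos: [0.4145, -0.075, 0.3386]
tcp_rot: [3.141, 0.007, -0.002]
wrist_force: [1.2, 0.2, -0.5]
width: 0.6
grip_force: 42.4
[131.33737828  55.03953664]
[242.08875995 105.90977723]
[344.83478678 100.12942283]
```

View pics/w4.png

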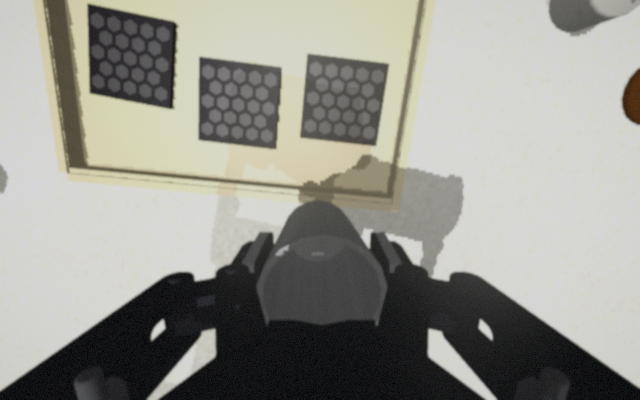

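All three mats are visible: centres about (132,57.5), (239.5,103.5) and (343,100.5), within 3 px of prediction.

Run:
```python
from h import *
import pickle
c=pickle.load(open("w4.pkl","rb"));w2=pickle.load(open("w2.pkl","rb"));D=pickle.load(open("d0.pkl","rb"))
for n,p,t,s in(("L",(132,57.5),(278,220),(334,168)),("M",(239.5,103.5),(316,237),(305,183)),("R",(343,100.5),(355,236),(290,206))):
  print(n,onz(c,*p,.011).round(4),tri([(c,*p),(D["top"],*t),(D["scene"],*s)]))
print(tri([(c,343,100.5),(w2,84.5,129)]));print(bot.read_state()["tool_pos"])
```

```text
L [0.5378 0.1077 0.011 ] (array([0.53924625, 0.10883582, 0.00728619]), np.float64(0.0021306544589471065))
M [0.4963 0.0074 0.011 ] (array([0.49506013, 0.00580045, 0.01073109]), np.float64(0.0025756342908905172))
R [ 0.4996 -0.0962  0.011 ] (array([ 0.50007808, -0.09722651,  0.00802587]), np.float64(0.0040930839949275466))
(array([ 0.49953496, -0.0964627 ,  0.007583  ]), np.float64(0.0004609400702965327))
[ 0.4146446  -0.07549525  0.33873092]
```

```bash
python3 -m jog '[{"dx":20,"dy":5,"dz":0,"ax":0,"ay":0,"az":0},{"dx":30,"dy":8,"dz":0,"ax":0,"ay":0,"az":0},{"dx":25,"dy":6,"dz":0,"ax":0,"ay":0,"az":0},{"dx":11,"dy":3,"dz":0,"ax":0,"ay":0,"az":0},{"dx":0,"dy":0,"dz":25,"ax":0,"ay":0,"az":0},{"dx":0,"dy":0,"dz":35,"ax":0,"ay":0,"az":0},{"dx":0,"dy":0,"dz":35,"ax":0,"ay":0,"az":0},{"dx":0,"dy":0,"dz":18,"ax":0,"ay":0,"az":0},{"dx":0,"dy":0,"dz":4,"ax":0,"ay":0,"az":0},{"dx":0,"dy":0,"dz":3,"ax":0,"ay":0,"az":0},{"dx":0,"dy":0,"dz":2,"ax":0,"ay":0,"az":0},{"dx":0,"dy":0,"dz":0,"ax":0,"ay":0,"az":0},{"dx":0,"dy":0,"dz":0,"ax":0,"ay":0,"az":0}]'
```

```text
time: 5.53
tool_pos: [0.5019, -0.0972, 0.2194]
tcp_rot: [3.141, 0.005, 0.005]
wrist_force: [0.7, 0.2, -1.1]
width: 0.6
grip_force: 42.4
```

```bash
python3 -m jog '[{"dx":0,"dy":0,"dz":2,"ax":0,"ay":0,"az":0},{"dx":0,"dy":0,"dz":2,"ax":0,"ay":0,"az":0},{"dx":0,"dy":0,"dz":1,"ax":0,"ay":0,"az":0},{"dx":0,"dy":0,"dz":0,"ax":0,"ay":0,"az":0}]'
python3 -m jog '[{"dx":0,"dy":0,"dz":1,"ax":0,"ay":0,"az":0},{"dx":0,"dy":0,"dz":1,"ax":0,"ay":0,"az":0},{"dx":0,"dy":0,"dz":0,"ax":0,"ay":0,"az":0}]'
```

```text
time: 5.87
tool_pos: [0.5009, -0.0966, 0.2127]
tcp_rot: [3.142, 0.005, 0.0]
wrist_force: [0.3, -0.2, -1.2]
width: 0.597
grip_force: 42.4
time: 6.12
tool_pos: [0.5017, -0.0967, 0.2122]
tcp_rot: [3.142, 0.005, 0.002]
wrist_force: [-2.7, 1.5, 8.3]
width: 0.604
grip_force: 42.1
```

Contact (8 N up). Release, opening in two stages, and rise.

```bash
python3 -m jog '[{"dx":0,"dy":0,"dz":0,"ax":0,"ay":0,"az":0},{"dx":0,"dy":0,"dz":0,"ax":0,"ay":0,"az":0},{"dx":0,"dy":0,"dz":0,"ax":0,"ay":0,"az":0},{"dx":0,"dy":0,"dz":0,"ax":0,"ay":0,"az":0},{"dx":0,"dy":0,"dz":0,"ax":0,"ay":0,"az":0}]' 0.85
python3 -m jog '[{"dx":0,"dy":0,"dz":-15,"ax":0,"ay":0,"az":0},{"dx":0,"dy":0,"dz":-30,"ax":0,"ay":0,"az":0},{"dx":0,"dy":0,"dz":-40,"ax":0,"ay":0,"az":0},{"dx":0,"dy":0,"dz":-40,"ax":0,"ay":0,"az":0},{"dx":0,"dy":0,"dz":-40,"ax":0,"ay":0,"az":0},{"dx":0,"dy":0,"dz":-30,"ax":0,"ay":0,"az":0},{"dx":0,"dy":0,"dz":0,"ax":0,"ay":0,"az":0}]'
```

```text
time: 6.53
tool_pos: [0.5009, -0.0967, 0.2105]
tcp_rot: [-3.142, -0.005, 0.001]
wrist_force: [-0.6, -0.5, -0.2]
width: 0.852
grip_force: 0.0
time: 7.12
tool_pos: [0.5032, -0.0973, 0.4141]
tcp_rot: [3.138, 0.005, 0.021]
wrist_force: [1.3, -0.6, 0.3]
width: 0.854
grip_force: 0.0
```

```bash
python3 -m jog '[{"dx":1,"dy":40,"dz":0,"ax":0,"ay":0,"az":0},{"dx":1,"dy":40,"dz":0,"ax":0,"ay":0,"az":0},{"dx":1,"dy":40,"dz":0,"ax":0,"ay":0,"az":0},{"dx":1,"dy":40,"dz":0,"ax":0,"ay":0,"az":0},{"dx":1,"dy":40,"dz":0,"ax":0,"ay":0,"az":0},{"dx":1,"dy":40,"dz":0,"ax":0,"ay":0,"az":0},{"dx":1,"dy":40,"dz":0,"ax":0,"ay":0,"az":0},{"dx":1,"dy":40,"dz":0,"ax":0,"ay":0,"az":0},{"dx":0,"dy":1,"dz":0,"ax":0,"ay":0,"az":0},{"dx":0,"dy":0,"dz":20,"ax":0,"ay":0,"az":0},{"dx":0,"dy":0,"dz":30,"ax":0,"ay":0,"az":0},{"dx":0,"dy":0,"dz":0,"ax":0,"ay":0,"az":0},{"dx":0,"dy":0,"dz":0,"ax":0,"ay":0,"az":0},{"dx":0,"dy":0,"dz":0,"ax":0,"ay":0,"az":0}]'  1
python3 - <<'E'
from h import *
c=cam("wrist");save(c,"w5.png");print(bot.read_state()["tool_pos"],proj(c,[.51,-.418,.122]),proj(c,[.51,-.418,.0]))
im=c["im"].astype(int);m=((im[...,0]>im[...,2]+35)&(im[...,0]<170)&(im[...,2]<90)).astype("uint8")
n,l,st,ce=cv2.connectedComponentsWithStats(m);i=np.argsort(-st[1:,4])[:3]+1;print(st[i],ce[i])
E
```

```text
time: 8.28
tool_pos: [0.5102, -0.4174, 0.356]
tcp_rot: [-3.141, -0.006, 0.0]
wrist_force: [1.0, -0.7, 0.9]
width: 1.002
grip_force: 0.0
[ 0.51052665 -0.41762668  0.35716181] [322.57715645 211.11912502] [322.02510808 178.9125437 ]
[[597 111  27  70 422]
 [304 187  36  23 245]
 [601 147   6   5  16]] [[610.14218009 144.17535545]
 [321.66122449 195.35918367]
 [603.5        149.0625    ]]
```

View pics/w5.png

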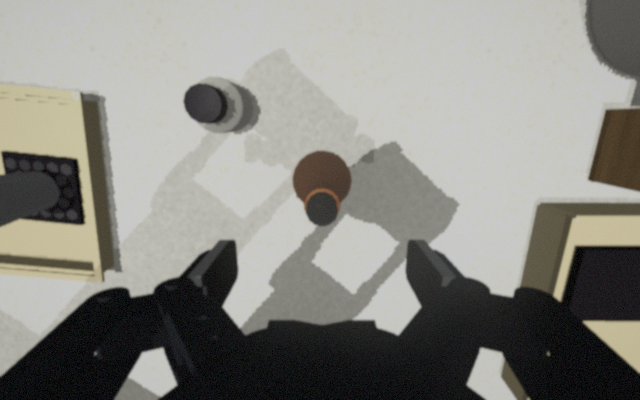

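The flask is centred: stopper at (322,208), predicted (322.6,211). I descend to the neck, grip and lift.

```bash
python3 -m jog '[{"dx":0,"dy":0,"dz":30,"ax":0,"ay":0,"az":0},{"dx":1,"dy":0,"dz":35,"ax":0,"ay":0,"az":0},{"dx":0,"dy":0,"dz":30,"ax":0,"ay":0,"az":0},{"dx":0,"dy":0,"dz":15,"ax":0,"ay":0,"az":0},{"dx":0,"dy":0,"dz":0,"ax":0,"ay":0,"az":0},{"dx":0,"dy":0,"dz":0,"ax":0,"ay":0,"az":0},{"dx":0,"dy":0,"dz":0,"ax":0,"ay":0,"az":0}]'
python3 -m jog '[{"dx":0,"dy":0,"dz":0,"ax":0,"ay":0,"az":0},{"dx":0,"dy":0,"dz":0,"ax":0,"ay":0,"az":0},{"dx":0,"dy":0,"dz":0,"ax":0,"ay":0,"az":0},{"dx":0,"dy":0,"dz":0,"ax":0,"ay":0,"az":0},{"dx":0,"dy":0,"dz":0,"ax":0,"ay":0,"az":0},{"dx":0,"dy":0,"dz":0,"ax":0,"ay":0,"az":0},{"dx":0,"dy":0,"dz":0,"ax":0,"ay":0,"az":0},{"dx":0,"dy":0,"dz":0,"ax":0,"ay":0,"az":0},{"dx":0,"dy":0,"dz":0,"ax":0,"ay":0,"az":0},{"dx":0,"dy":0,"dz":0,"ax":0,"ay":0,"az":0},{"dx":0,"dy":0,"dz":0,"ax":0,"ay":0,"az":0}]' 0 40
```

```text
time: 8.92
tool_pos: [0.5122, -0.4185, 0.2486]
tcp_rot: [3.139, 0.006, 0.005]
wrist_force: [0.0, -0.0, 0.8]
width: 1.0
grip_force: 0.0
time: 9.83
tool_pos: [0.5113, -0.4178, 0.2465]
tcp_rot: [3.141, 0.005, 0.001]
wrist_force: [-0.2, 1.3, 5.5]
width: 0.339
grip_force: 39.8
```

```bash
python3 -m jog '[{"dx":0,"dy":0,"dz":-15,"ax":0,"ay":0,"az":0},{"dx":0,"dy":0,"dz":-30,"ax":0,"ay":0,"az":0},{"dx":0,"dy":0,"dz":-35,"ax":0,"ay":0,"az":0},{"dx":0,"dy":0,"dz":-35,"ax":0,"ay":0,"az":0},{"dx":0,"dy":-10,"dz":-25,"ax":0,"ay":0,"az":0},{"dx":-2,"dy":-25,"dz":0,"ax":0,"ay":0,"az":0},{"dx":-2,"dy":-38,"dz":0,"ax":0,"ay":0,"az":0},{"dx":-2,"dy":-38,"dz":0,"ax":0,"ay":0,"az":0},{"dx":-2,"dy":-38,"dz":0,"ax":0,"ay":0,"az":0},{"dx":-2,"dy":-38,"dz":0,"ax":0,"ay":0,"az":0},{"dx":-2,"dy":-38,"dz":0,"ax":0,"ay":0,"az":0},{"dx":-2,"dy":-38,"dz":0,"ax":0,"ay":0,"az":0},{"dx":-2,"dy":-38,"dz":0,"ax":0,"ay":0,"az":0},{"dx":0,"dy":-38,"dz":0,"ax":0,"ay":0,"az":0},{"dx":0,"dy":-38,"dz":0,"ax":0,"ay":0,"az":0},{"dx":0,"dy":-30,"dz":0,"ax":0,"ay":0,"az":0},{"dx":0,"dy":-17,"dz":0,"ax":0,"ay":0,"az":0},{"dx":0,"dy":0,"dz":0,"ax":0,"ay":0,"az":0},{"dx":0,"dy":0,"dz":0,"ax":0,"ay":0,"az":0},{"dx":0,"dy":0,"dz":0,"ax":0,"ay":0,"az":0}]'
python3 - <<'E'
from h import *
c=cam("wrist");save(c,"w6.png");print(bot.read_state()["tool_pos"])
E
```

```text
time: 11.5
tool_pos: [0.4935, 0.0058, 0.3851]
tcp_rot: [3.141, 0.006, -0.002]
wrist_force: [0.0, -0.6, -2.2]
width: 0.337
grip_force: 40.2
[0.49354931 0.00541465 0.38518599]
```

```bash
python3 -m jog '[{"dx":2,"dy":-1,"dz":20,"ax":0,"ay":0,"az":0},{"dx":0,"dy":0,"dz":35,"ax":0,"ay":0,"az":0},{"dx":0,"dy":0,"dz":35,"ax":0,"ay":0,"az":0},{"dx":0,"dy":0,"dz":22,"ax":0,"ay":0,"az":0},{"dx":0,"dy":0,"dz":7,"ax":0,"ay":0,"az":0},{"dx":0,"dy":0,"dz":3,"ax":0,"ay":0,"az":0},{"dx":0,"dy":0,"dz":2,"ax":0,"ay":0,"az":0},{"dx":0,"dy":0,"dz":1,"ax":0,"ay":0,"az":0},{"dx":0,"dy":0,"dz":0,"ax":0,"ay":0,"az":0},{"dx":0,"dy":0,"dz":0,"ax":0,"ay":0,"az":0},{"dx":0,"dy":0,"dz":0,"ax":0,"ay":0,"az":0}]'
python3 -m jog '[{"dx":0,"dy":0,"dz":1,"ax":0,"ay":0,"az":0},{"dx":0,"dy":0,"dz":1,"ax":0,"ay":0,"az":0},{"dx":0,"dy":0,"dz":1,"ax":0,"ay":0,"az":0},{"dx":0,"dy":0,"dz":0,"ax":0,"ay":0,"az":0},{"dx":0,"dy":0,"dz":0,"ax":0,"ay":0,"az":0}]'
```

```text
time: 12.47
tool_pos: [0.4963, 0.0072, 0.262]
tcp_rot: [3.141, 0.005, 0.004]
wrist_force: [-0.2, 0.5, -2.3]
width: 0.341
grip_force: 40.2
time: 12.88
tool_pos: [0.4955, 0.0073, 0.2576]
tcp_rot: [3.142, 0.005, -0.0]
wrist_force: [-1.0, -0.3, -2.9]
width: 0.335
grip_force: 40.3
```

```bash
python3 -m jog '[{"dx":0,"dy":0,"dz":1,"ax":0,"ay":0,"az":0},{"dx":0,"dy":0,"dz":0,"ax":0,"ay":0,"az":0},{"dx":0,"dy":0,"dz":0,"ax":0,"ay":0,"az":0}]'
python3 -m jog '[{"dx":0,"dy":0,"dz":1,"ax":0,"ay":0,"az":0},{"dx":0,"dy":0,"dz":0,"ax":0,"ay":0,"az":0},{"dx":0,"dy":0,"dz":0,"ax":0,"ay":0,"az":0}]'
```

```text
time: 13.13
tool_pos: [0.4958, 0.0073, 0.2575]
tcp_rot: [-3.141, -0.005, -0.0]
wrist_force: [-3.2, -0.4, 5.4]
width: 0.336
grip_force: 40.9
time: 13.38
tool_pos: [0.4959, 0.0073, 0.2575]
tcp_rot: [-3.141, -0.005, -0.0]
wrist_force: [-5.4, 0.8, 12.5]
width: 0.339
grip_force: 41.7
```

```bash
python3 -m jog '[{"dx":0,"dy":0,"dz":0,"ax":0,"ay":0,"az":0},{"dx":0,"dy":0,"dz":0,"ax":0,"ay":0,"az":0},{"dx":0,"dy":0,"dz":0,"ax":0,"ay":0,"az":0},{"dx":0,"dy":0,"dz":0,"ax":0,"ay":0,"az":0},{"dx":0,"dy":0,"dz":0,"ax":0,"ay":0,"az":0},{"dx":0,"dy":0,"dz":0,"ax":0,"ay":0,"az":0}]' 0.7
python3 -m jog '[{"dx":0,"dy":0,"dz":-10,"ax":0,"ay":0,"az":0},{"dx":0,"dy":0,"dz":-25,"ax":0,"ay":0,"az":0},{"dx":0,"dy":0,"dz":-35,"ax":0,"ay":0,"az":0},{"dx":0,"dy":0,"dz":-40,"ax":0,"ay":0,"az":0},{"dx":0,"dy":0,"dz":-35,"ax":0,"ay":0,"az":0},{"dx":0,"dy":0,"dz":-20,"ax":0,"ay":0,"az":0},{"dx":0,"dy":0,"dz":0,"ax":0,"ay":0,"az":0},{"dx":0,"dy":0,"dz":0,"ax":0,"ay":0,"az":0}]'
```

```text
time: 13.88
tool_pos: [0.4956, 0.0072, 0.2554]
tcp_rot: [-3.142, -0.005, 0.001]
wrist_force: [0.2, -0.0, 0.2]
width: 0.703
grip_force: 0.0
time: 14.55
tool_pos: [0.496, 0.0072, 0.4233]
tcp_rot: [3.141, 0.005, 0.007]
wrist_force: [-0.2, -1.5, -0.3]
width: 0.702
grip_force: 0.0
```

```bash
python3 -m jog '[{"dx":-4,"dy":-38,"dz":0,"ax":0,"ay":0,"az":0},{"dx":-4,"dy":-38,"dz":0,"ax":0,"ay":0,"az":0},{"dx":-4,"dy":-38,"dz":0,"ax":0,"ay":0,"az":0},{"dx":-4,"dy":-38,"dz":0,"ax":0,"ay":0,"az":0},{"dx":-4,"dy":-38,"dz":0,"ax":0,"ay":0,"az":0},{"dx":-4,"dy":-38,"dz":0,"ax":0,"ay":0,"az":0},{"dx":-2,"dy":-38,"dz":0,"ax":0,"ay":0,"az":0},{"dx":0,"dy":-29,"dz":0,"ax":0,"ay":0,"az":0},{"dx":0,"dy":0,"dz":0,"ax":0,"ay":0,"az":0},{"dx":0,"dy":0,"dz":0,"ax":0,"ay":0,"az":0},{"dx":0,"dy":0,"dz":0,"ax":0,"ay":0,"az":0},{"dx":0,"dy":0,"dz":0,"ax":0,"ay":0,"az":0}]' 1
python3 - <<'E'
from h import *
import pickle
c=cam("wrist");save(c,"w7.png");pickle.dump(c,open("w7.pkl","wb"));print(bot.read_state()["tool_pos"],proj(c,[.425,.317,.12]),proj(c,[.616,.312,.026]),proj(c,[.507,.421,.045]))
E
```

```text
time: 15.55
tool_pos: [0.4685, 0.3011, 0.4196]
tcp_rot: [3.14, 0.004, -0.003]
wrist_force: [0.4, -0.3, 0.2]
width: 0.997
grip_force: 0.0
[0.46866256 0.30092623 0.41996296] [305.36662135 231.05335542] [311.81072324  47.72511373] [221.23694196 143.59122273]
```

View pics/w7.png

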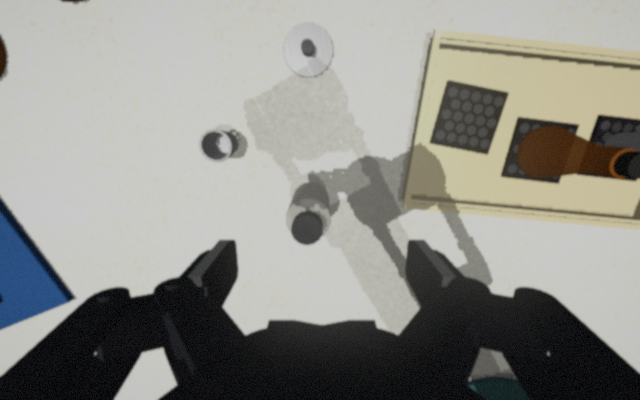

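Bottle cap (307,227), lid disc centre (308,50) with knob (308,47), left mat centre (468.5,117.5), small beaker (217,145).

Run:
```python
from h import *
import pickle
c=pickle.load(open("w7.pkl","rb"));D=pickle.load(open("d0.pkl","rb"));w4=pickle.load(open("w4.pkl","rb"))
print("cap",onz(c,307,227,.12),tri([(c,307,227),(D["top"],183,261),(D["scene"],333,95)]))
print("lid",onz(c,308,50,.005),onz(c,308,46.5,.026),tri([(c,308,47),(D["top"],202,190),(D["scene"],383,135)]))
print("matL",onz(c,468.5,117.5,.011),tri([(c,468.5,117.5),(w4,132,57.5)]))
```

```text
cap [0.42943099 0.31528107 0.12      ] (array([0.42585982, 0.31576044, 0.11404541]), np.float64(0.001856954926030296))
lid [0.61815303 0.31732389 0.005     ] [0.61727807 0.31643291 0.026     ] (array([0.61660785, 0.31471867, 0.01992031]), np.float64(0.003343660771916057))
matL [0.5383181  0.11027115 0.011     ] (array([0.53831247, 0.10912553, 0.00872869]), np.float64(4.0572046416284455e-05))
```

```bash
python3 -m jog '[{"dx":-15,"dy":-5,"dz":0,"ax":0,"ay":0,"az":0},{"dx":-15,"dy":-5,"dz":0,"ax":0,"ay":0,"az":0},{"dx":-11,"dy":-4.5,"dz":10,"ax":0,"ay":0,"az":0},{"dx":0,"dy":0,"dz":35,"ax":0,"ay":0,"az":0},{"dx":0,"dy":0,"dz":35,"ax":0,"ay":0,"az":0},{"dx":0,"dy":0,"dz":35,"ax":0,"ay":0,"az":0},{"dx":0,"dy":0,"dz":35,"ax":0,"ay":0,"az":0},{"dx":0,"dy":0,"dz":28,"ax":0,"ay":0,"az":0},{"dx":0,"dy":0,"dz":12,"ax":0,"ay":0,"az":0},{"dx":0,"dy":0,"dz":0,"ax":0,"ay":0,"az":0},{"dx":0,"dy":0,"dz":0,"ax":0,"ay":0,"az":0},{"dx":0,"dy":0,"dz":0,"ax":0,"ay":0,"az":0}]'
python3 -m jog '[{"dx":0,"dy":0,"dz":0,"ax":0,"ay":0,"az":0},{"dx":0,"dy":0,"dz":0,"ax":0,"ay":0,"az":0},{"dx":0,"dy":0,"dz":0,"ax":0,"ay":0,"az":0},{"dx":0,"dy":0,"dz":0,"ax":0,"ay":0,"az":0},{"dx":0,"dy":0,"dz":0,"ax":0,"ay":0,"az":0},{"dx":0,"dy":0,"dz":0,"ax":0,"ay":0,"az":0},{"dx":0,"dy":0,"dz":0,"ax":0,"ay":0,"az":0},{"dx":0,"dy":0,"dz":0,"ax":0,"ay":0,"az":0}]' 0 40
```

```text
time: 16.6
tool_pos: [0.4284, 0.3173, 0.2327]
tcp_rot: [-3.14, -0.006, -0.005]
wrist_force: [-0.2, 0.9, 0.7]
width: 1.0
grip_force: 0.0
time: 17.27
tool_pos: [0.4285, 0.3168, 0.2327]
tcp_rot: [-3.14, -0.005, -0.004]
wrist_force: [-0.3, -0.6, 6.8]
width: 0.595
grip_force: 41.1
```

```bash
python3 -m jog '[{"dx":0,"dy":0,"dz":-15,"ax":0,"ay":0,"az":0},{"dx":0,"dy":0,"dz":-35,"ax":0,"ay":0,"az":0},{"dx":0,"dy":0,"dz":-35,"ax":0,"ay":0,"az":0},{"dx":5,"dy":10,"dz":-15,"ax":0,"ay":0,"az":0},{"dx":15,"dy":28,"dz":0,"ax":0,"ay":0,"az":0},{"dx":18,"dy":34,"dz":0,"ax":0,"ay":0,"az":0},{"dx":18,"dy":34,"dz":0,"ax":0,"ay":0,"az":0},{"dx":18,"dy":34,"dz":0,"ax":0,"ay":0,"az":0},{"dx":18,"dy":34,"dz":0,"ax":0,"ay":0,"az":0},{"dx":12,"dy":24,"dz":0,"ax":0,"ay":0,"az":0},{"dx":6,"dy":10,"dz":0,"ax":0,"ay":0,"az":0},{"dx":0,"dy":0,"dz":0,"ax":0,"ay":0,"az":0},{"dx":0,"dy":0,"dz":0,"ax":0,"ay":0,"az":0},{"dx":0,"dy":0,"dz":0,"ax":0,"ay":0,"az":0}]'
python3 -m jog '[{"dx":0,"dy":0,"dz":20,"ax":0,"ay":0,"az":0},{"dx":0,"dy":0,"dz":30,"ax":0,"ay":0,"az":0},{"dx":0,"dy":0,"dz":22,"ax":0,"ay":0,"az":0},{"dx":0,"dy":0,"dz":8,"ax":0,"ay":0,"az":0},{"dx":0,"dy":0,"dz":2,"ax":0,"ay":0,"az":0},{"dx":0,"dy":0,"dz":0,"ax":0,"ay":0,"az":0},{"dx":0,"dy":0,"dz":0,"ax":0,"ay":0,"az":0},{"dx":0,"dy":0,"dz":0,"ax":0,"ay":0,"az":0}]'
```

```text
time: 18.43
tool_pos: [0.5377, 0.1096, 0.3304]
tcp_rot: [-3.141, -0.006, 0.002]
wrist_force: [0.7, 0.5, -1.6]
width: 0.594
grip_force: 42.8
time: 19.1
tool_pos: [0.5393, 0.1094, 0.2506]
tcp_rot: [-3.141, -0.006, -0.005]
wrist_force: [0.6, 0.1, -2.7]
width: 0.593
grip_force: 42.8
```

```bash
python3 -m jog '[{"dx":0,"dy":0,"dz":2,"ax":0,"ay":0,"az":0},{"dx":0,"dy":0,"dz":2,"ax":0,"ay":0,"az":0},{"dx":0,"dy":0,"dz":1,"ax":0,"ay":0,"az":0},{"dx":0,"dy":0,"dz":1,"ax":0,"ay":0,"az":0},{"dx":0,"dy":0,"dz":0,"ax":0,"ay":0,"az":0},{"dx":0,"dy":0,"dz":0,"ax":0,"ay":0,"az":0}]'
python3 -m jog '[{"dx":0,"dy":0,"dz":1,"ax":0,"ay":0,"az":0},{"dx":0,"dy":0,"dz":0.5,"ax":0,"ay":0,"az":0},{"dx":0,"dy":0,"dz":0,"ax":0,"ay":0,"az":0}]'
```

```text
time: 19.6
tool_pos: [0.5388, 0.1088, 0.2437]
tcp_rot: [-3.142, -0.005, -0.002]
wrist_force: [-1.2, -0.2, 6.9]
width: 0.59
grip_force: 43.4
time: 19.85
tool_pos: [0.5391, 0.1088, 0.2437]
tcp_rot: [3.142, 0.005, 0.003]
wrist_force: [-5.1, -2.3, 13.8]
width: 0.597
grip_force: 44.1
```

```bash
python3 -m jog '[{"dx":0,"dy":0,"dz":0,"ax":0,"ay":0,"az":0},{"dx":0,"dy":0,"dz":0,"ax":0,"ay":0,"az":0},{"dx":0,"dy":0,"dz":0,"ax":0,"ay":0,"az":0},{"dx":0,"dy":0,"dz":0,"ax":0,"ay":0,"az":0},{"dx":0,"dy":0,"dz":0,"ax":0,"ay":0,"az":0}]' 0.85
python3 -m jog '[{"dx":0,"dy":0,"dz":-10,"ax":0,"ay":0,"az":0},{"dx":0,"dy":0,"dz":-30,"ax":0,"ay":0,"az":0},{"dx":0,"dy":0,"dz":-40,"ax":0,"ay":0,"az":0},{"dx":0,"dy":0,"dz":-40,"ax":0,"ay":0,"az":0},{"dx":8,"dy":-20,"dz":-20,"ax":0,"ay":0,"az":0},{"dx":14,"dy":-37,"dz":0,"ax":0,"ay":0,"az":0},{"dx":14,"dy":-37,"dz":0,"ax":0,"ay":0,"az":0},{"dx":14,"dy":-37,"dz":0,"ax":0,"ay":0,"az":0},{"dx":14,"dy":-37,"dz":10,"ax":0,"ay":0,"az":0},{"dx":14,"dy":-39,"dz":10,"ax":0,"ay":0,"az":0},{"dx":0,"dy":0,"dz":30,"ax":0,"ay":0,"az":0},{"dx":0,"dy":0,"dz":30,"ax":0,"ay":0,"az":0},{"dx":0,"dy":0,"dz":0,"ax":0,"ay":0,"az":0},{"dx":0,"dy":0,"dz":0,"ax":0,"ay":0,"az":0},{"dx":0,"dy":0,"dz":0,"ax":0,"ay":0,"az":0}]'
python3 - <<'E'
from h import *
import pickle
c=cam("wrist");save(c,"w8.png");pickle.dump(c,open("w8.pkl","wb"));print(bot.read_state()["tool_pos"],proj(c,[.617,.316,.026]),proj(c,[.617,.316,.005]))
E
```

```text
time: 20.27
tool_pos: [0.5381, 0.1089, 0.2407]
tcp_rot: [3.141, 0.005, -0.001]
wrist_force: [0.0, 1.0, 0.6]
width: 0.853
grip_force: 0.0
time: 21.52
tool_pos: [0.6157, 0.3151, 0.3029]
tcp_rot: [-3.141, -0.005, -0.002]
wrist_force: [0.5, 0.3, 0.3]
width: 0.849
grip_force: 0.0
[0.61612359 0.31517287 0.30408343] [320.74238129 195.2194879 ] [320.76804837 189.74145298]
```

View pics/w8.png

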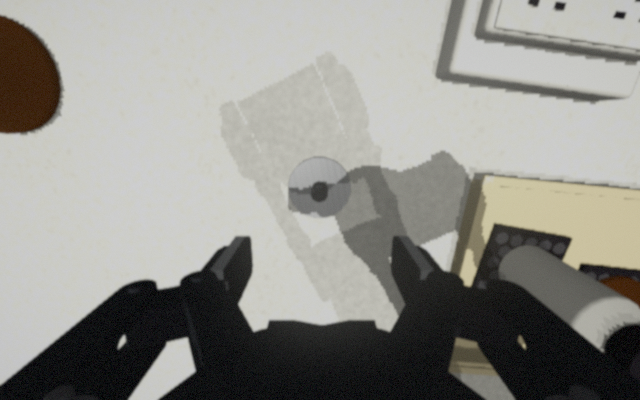

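The lid disc centre is at (320,186) with knob (320,191), about 3 mm farther in x than predicted. I correct that and descend.

```bash
python3 -m jog '[{"dx":3,"dy":-1,"dz":20,"ax":0,"ay":0,"az":0},{"dx":0,"dy":0,"dz":35,"ax":0,"ay":0,"az":0},{"dx":0,"dy":0,"dz":35,"ax":0,"ay":0,"az":0},{"dx":0,"dy":0,"dz":20,"ax":0,"ay":0,"az":0},{"dx":0,"dy":0,"dz":9,"ax":0,"ay":0,"az":0},{"dx":0,"dy":0,"dz":0,"ax":0,"ay":0,"az":0},{"dx":0,"dy":0,"dz":0,"ax":0,"ay":0,"az":0},{"dx":0,"dy":0,"dz":0,"ax":0,"ay":0,"az":0}]' 0.5
```

```text
time: 22.23
tool_pos: [0.62, 0.3168, 0.1858]
tcp_rot: [-3.139, -0.005, -0.008]
wrist_force: [0.6, 1.2, -0.1]
width: 0.499
grip_force: 0.0
```

```bash
python3 -m jog '[{"dx":0,"dy":0,"dz":2,"ax":0,"ay":0,"az":0},{"dx":0,"dy":0,"dz":1,"ax":0,"ay":0,"az":0},{"dx":0,"dy":0,"dz":0,"ax":0,"ay":0,"az":0},{"dx":0,"dy":0,"dz":0,"ax":0,"ay":0,"az":0},{"dx":0,"dy":0,"dz":0,"ax":0,"ay":0,"az":0},{"dx":0,"dy":0,"dz":0,"ax":0,"ay":0,"az":0},{"dx":0,"dy":0,"dz":0,"ax":0,"ay":0,"az":0},{"dx":0,"dy":0,"dz":0,"ax":0,"ay":0,"az":0},{"dx":0,"dy":0,"dz":0,"ax":0,"ay":0,"az":0},{"dx":0,"dy":0,"dz":0,"ax":0,"ay":0,"az":0}]' 0 40
python3 -m jog '[{"dx":0,"dy":0,"dz":-10,"ax":0,"ay":0,"az":0},{"dx":0,"dy":0,"dz":-25,"ax":0,"ay":0,"az":0},{"dx":0,"dy":0,"dz":-35,"ax":0,"ay":0,"az":0},{"dx":0,"dy":0,"dz":-30,"ax":0,"ay":0,"az":0},{"dx":0,"dy":0,"dz":0,"ax":0,"ay":0,"az":0},{"dx":0,"dy":0,"dz":0,"ax":0,"ay":0,"az":0},{"dx":0,"dy":0,"dz":0,"ax":0,"ay":0,"az":0}]'
python3 - <<'E'
from h import *
c=cam("wrist");s=bot.read_state();print(s["tool_pos"]);save(c,"w9.png");p=s["tool_pos"];print(proj(c,[p[0],p[1],p[2]-.182+.026]),proj(c,[p[0],p[1],p[2]-.182+.005]),proj(c,[p[0]+.031,p[1],p[2]-.182+.005]))
E
```

```text
time: 23.07
tool_pos: [0.6192, 0.3167, 0.1814]
tcp_rot: [-3.14, -0.005, -0.005]
wrist_force: [-0.3, 0.6, 6.3]
width: 0.167
grip_force: 39.1
time: 23.65
tool_pos: [0.6178, 0.3161, 0.2792]
tcp_rot: [3.141, 0.005, -0.001]
wrist_force: [-0.0, -0.4, -1.5]
width: 0.168
grip_force: 39.0
[0.61744512 0.3159016  0.27794747]
[322.41923631 259.42567019] [322.22132628 241.78185552] [322.47504038 188.64311905]
```

View pics/w9.png

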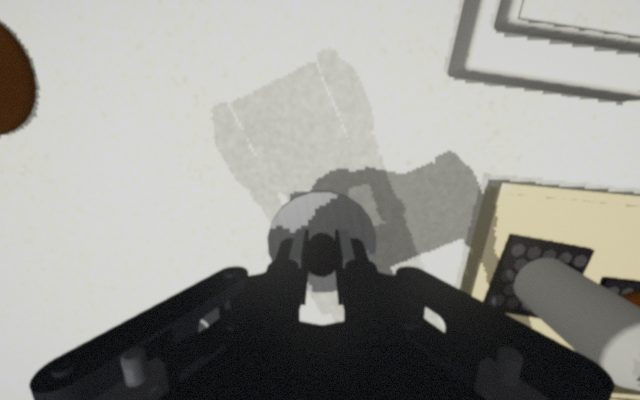

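The lid is held level: knob (321,253), disc front edge at row 191. I lift it over the tray to above the beaker.

```bash
python3 -m jog '[{"dx":0,"dy":0,"dz":-20,"ax":0,"ay":0,"az":0},{"dx":0,"dy":0,"dz":-35,"ax":0,"ay":0,"az":0},{"dx":0,"dy":0,"dz":-35,"ax":0,"ay":0,"az":0},{"dx":-4,"dy":13,"dz":-20,"ax":0,"ay":0,"az":0},{"dx":-8,"dy":30,"dz":0,"ax":0,"ay":0,"az":0},{"dx":-10,"dy":36,"dz":0,"ax":0,"ay":0,"az":0},{"dx":-10,"dy":36,"dz":0,"ax":0,"ay":0,"az":0},{"dx":-10,"dy":36,"dz":0,"ax":0,"ay":0,"az":0},{"dx":-10,"dy":36,"dz":0,"ax":0,"ay":0,"az":0},{"dx":-10,"dy":36,"dz":0,"ax":0,"ay":0,"az":0},{"dx":-10,"dy":36,"dz":0,"ax":0,"ay":0,"az":0},{"dx":-10,"dy":36,"dz":0,"ax":0,"ay":0,"az":0},{"dx":-10,"dy":36,"dz":0,"ax":0,"ay":0,"az":0},{"dx":-10,"dy":36,"dz":0,"ax":0,"ay":0,"az":0},{"dx":-9,"dy":30,"dz":0,"ax":0,"ay":0,"az":0},{"dx":-5,"dy":16,"dz":0,"ax":0,"ay":0,"az":0},{"dx":0,"dy":0,"dz":0,"ax":0,"ay":0,"az":0},{"dx":0,"dy":0,"dz":0,"ax":0,"ay":0,"az":0},{"dx":0,"dy":0,"dz":0,"ax":0,"ay":0,"az":0}]'
python3 - <<'E'
from h import *
c=cam("wrist");s=bot.read_state();print(s["tool_pos"],s["grip_force"])
for n in("top","scene"):
    c=cam(n);save(c,n+"9.png");print(n,proj(c,[.4995,-.097,.081]))
t=cv2.resize(cam("top")["im"][150:300,230:430],(600,450),interpolation=cv2.INTER_CUBIC);cv2.imwrite("pics/t9.png",t[...,::-1])
E
```

```text
time: 25.28
tool_pos: [0.5034, -0.0967, 0.388]
tcp_rot: [-3.14, -0.005, 0.004]
wrist_force: [0.5, -0.2, 0.2]
width: 0.163
grip_force: 39.2
[ 0.50365924 -0.09630311  0.3883488 ] 39.16288197040558
top [357.33017706 232.9179569 ]
scene [287.80027284 189.02581178]
```

```bash
python3 -m jog '[{"dx":-2,"dy":0,"dz":20,"ax":0,"ay":0,"az":0},{"dx":0,"dy":0,"dz":35,"ax":0,"ay":0,"az":0},{"dx":0,"dy":0,"dz":35,"ax":0,"ay":0,"az":0},{"dx":0,"dy":0,"dz":18,"ax":0,"ay":0,"az":0},{"dx":0,"dy":0,"dz":8,"ax":0,"ay":0,"az":0},{"dx":0,"dy":0,"dz":3,"ax":0,"ay":0,"az":0},{"dx":0,"dy":0,"dz":0,"ax":0,"ay":0,"az":0},{"dx":0,"dy":0,"dz":0,"ax":0,"ay":0,"az":0},{"dx":0,"dy":0,"dz":0,"ax":0,"ay":0,"az":0}]'
python3 - <<'E'
from h import *
c=cam("scene");s=bot.read_state();print(s["tool_pos"]);print(proj(c,[.4995,-.097,.081]))
t=cv2.resize(c["im"][110:260,190:390],(800,600),interpolation=cv2.INTER_CUBIC);cv2.imwrite("pics/s10.png",t[...,::-1])
E
```

```text
time: 26.23
tool_pos: [0.5028, -0.0973, 0.2724]
tcp_rot: [3.141, 0.006, 0.006]
wrist_force: [-0.2, -0.3, -0.1]
width: 0.171
grip_force: 39.2
[ 0.50268402 -0.0972908   0.27234368]
[287.80027284 189.02581178]
```

View pics/s10.png

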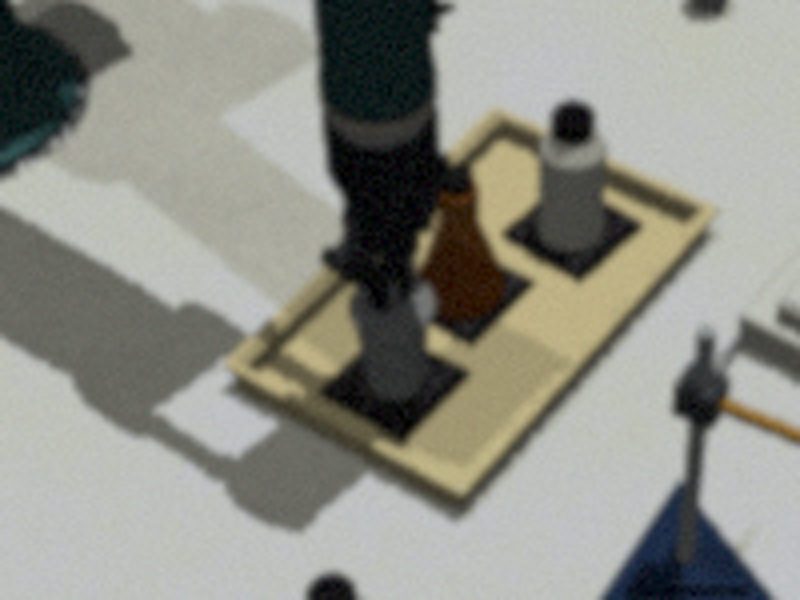

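Beaker, flask and bottle stand upright on their mats, and the lid is just over the beaker at about (395,300) in the crop. I creep down to contact.

```bash
python3 -m jog '[{"dx":-1,"dy":0,"dz":3,"ax":0,"ay":0,"az":0},{"dx":0,"dy":0,"dz":3,"ax":0,"ay":0,"az":0},{"dx":0,"dy":0,"dz":2,"ax":0,"ay":0,"az":0},{"dx":0,"dy":0,"dz":0,"ax":0,"ay":0,"az":0},{"dx":0,"dy":0,"dz":0,"ax":0,"ay":0,"az":0},{"dx":0,"dy":0,"dz":0,"ax":0,"ay":0,"az":0}]'
python3 -m jog '[{"dx":0,"dy":0,"dz":1,"ax":0,"ay":0,"az":0},{"dx":0,"dy":0,"dz":0,"ax":0,"ay":0,"az":0},{"dx":0,"dy":0,"dz":0,"ax":0,"ay":0,"az":0}]'
```

```text
time: 26.78
tool_pos: [0.5008, -0.0972, 0.2626]
tcp_rot: [3.141, 0.005, 0.001]
wrist_force: [0.4, 0.4, 1.5]
width: 0.168
grip_force: 39.3
time: 27.03
tool_pos: [0.5011, -0.0973, 0.2626]
tcp_rot: [3.141, 0.005, 0.002]
wrist_force: [-2.4, 0.4, 7.0]
width: 0.166
grip_force: 39.9
```

```bash
python3 -m jog '[{"dx":0,"dy":0,"dz":0,"ax":0,"ay":0,"az":0},{"dx":0,"dy":0,"dz":0,"ax":0,"ay":0,"az":0},{"dx":0,"dy":0,"dz":0,"ax":0,"ay":0,"az":0},{"dx":0,"dy":0,"dz":0,"ax":0,"ay":0,"az":0},{"dx":0,"dy":0,"dz":0,"ax":0,"ay":0,"az":0}]' 0.45
python3 -m jog '[{"dx":0,"dy":0,"dz":-10,"ax":0,"ay":0,"az":0},{"dx":0,"dy":0,"dz":-25,"ax":0,"ay":0,"az":0},{"dx":0,"dy":0,"dz":-35,"ax":0,"ay":0,"az":0},{"dx":0,"dy":0,"dz":-35,"ax":0,"ay":0,"az":0},{"dx":-20,"dy":0,"dz":-30,"ax":0,"ay":0,"az":0},{"dx":-30,"dy":-15,"dz":0,"ax":0,"ay":0,"az":0},{"dx":-30,"dy":-20,"dz":0,"ax":0,"ay":0,"az":0},{"dx":-30,"dy":-20,"dz":0,"ax":0,"ay":0,"az":0},{"dx":0,"dy":0,"dz":0,"ax":0,"ay":0,"az":0},{"dx":0,"dy":0,"dz":0,"ax":0,"ay":0,"az":0},{"dx":0,"dy":0,"dz":0,"ax":0,"ay":0,"az":0}]'
python3 - <<'E'
from h import *
import pickle
c=cam("wrist");save(c,"w11.png");pickle.dump(c,open("w11.pkl","wb"));s=bot.read_state();print(s["tool_pos"])
for p in ([.4998,-.097,.086],[.4998,-.097,.011],[.4955,.0065,.133],[.538,.109,.131]):print(proj(c,p))
E
```

```text
time: 27.45
tool_pos: [0.5005, -0.0971, 0.2611]
tcp_rot: [-3.141, -0.005, 0.001]
wrist_force: [-0.1, 0.1, -0.2]
width: 0.445
grip_force: 0.0
time: 28.37
tool_pos: [0.3907, -0.0425, 0.3973]
tcp_rot: [3.141, 0.006, 0.004]
wrist_force: [0.0, -0.7, -0.3]
width: 0.45
grip_force: 0.0
[ 0.39114483 -0.04273771  0.39722664]
[380.71482732  73.51623924]
[367.65385038  83.93250978]
[257.9386187   68.86190058]
[115.28093278   5.77142896]
```

View pics/w11.png

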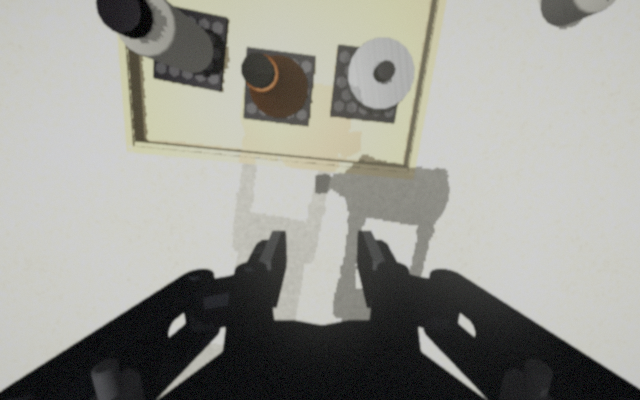

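The lid disc is at (380.5,73.5) against (380.7,73.5) predicted for the mat centre. The stopper is at (260,70) against (258,69), and the bottle cap is about on prediction. Everything is upright and released, and the arm is clear.

```bash
python3 -c "
from workcell import bot
print(bot.finish_job())"
```

```text
the job is handed in; nothing more can be done
None
```

The job is handed in at about 28 s on the robot's clock: the beaker with its lid is on the right mat (the stand's side), the flask on the middle and the tall bottle on the left. In the last picture all three stood upright and looked centred to within a few millimetres. The short bottle and small beaker were left untouched, and the hand-in returned no verdict.

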